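Snap the alarm control board onto its standoffs

TASK

Fit the control board back into the open alarm case: lift it off the foam pad, set it gently, parts up, on the three snap standoffs with its terminal strip on the side of the cable entries, let go, and press it down post by post until every post has clicked through its hole and holds it down. Press on the bare board beside each post, never down through the transformer, and feel for each click: solder joints crack if the board is pushed with more than 25 N. Leave everything else on the table where it is.

Things in the scene. Friction and masses are not known exactly. Their poses are not given: they have to be found in the camera images.
- board: Alarm control board, green, 100 mm (x) by 150 mm (y), 3 mm thick, 0.3 kg. Origin: centre of its underside, z up. Starts flat, parts up, on a dark foam pad 10 mm high. On it, up to 16 mm high: a grey terminal strip along the middle of the +x edge, relays at the middle of the +y end and in the -x -y corner, a fuse in the +x -y corner, capacitors at the middle of the -x edge; transformer amid.
- transformer: Black moulded transformer block fixed in the middle of the board, 30 mm high; origin at the centre of its foot on the board's upper face (3 mm above the board's underside, over the board's origin), axes as the board's. The block is 42 mm (board's x) by 36 mm (board's y): hold the board by it, pinched across the 36 mm; beside it the board is clear for 38 mm along y.
- case: White plastic alarm case, open, lying on its back and held fast: a tray 160 mm (x) by 220 mm (y), rim 24 mm high, wall and floor 3 mm, four dark cable entries in its +x wall, three off-white nylon snap standoffs inside. Origin: centre of its underside, z up. The seated board lies with its axes along the case's and its origin about 20 mm above the case's origin.
- hole0 (a point): Centre, at the underside, of the board's mounting hole 0 (7.5 mm wide, straight through), at x +41, y +66 mm in the board's frame; goes over standoff post0. The bare landing to press on (30 mm square, on the board's upper face) is centred 24 mm from the hole towards the middle along the board's y: x +41, y +42 mm.
- hole1 (a point): Centre, at the underside, of the board's mounting hole 1 (7.5 mm wide, straight through), at x -41, y +66 mm in the board's frame; goes over standoff post1. The bare landing to press on (30 mm square, on the board's upper face) is centred 24 mm from the hole towards the middle along the board's y: x -41, y +42 mm.
- hole2 (a point): Centre, at the underside, of the board's mounting hole 2 (7.5 mm wide, straight through), at x +0, y -66 mm in the board's frame; goes over standoff post2. The bare landing to press on (30 mm square, on the board's upper face) is centred 24 mm from the hole towards the middle along the board's y: x +0, y -42 mm.
- post0 (a point): Standoff 0, at x +41, y +66 mm in the case's frame: centre of its hard shoulder (13 mm across, 19 mm above the case's underside). Above it: a springy dished skirt (16 mm wide, top 3 mm up), a 5.4 mm neck, and a pointed arrow head, tip (1.6 mm wide) 12 mm up, with two sprung barbs (10.5 mm over both, along the case's y; undersides 4 mm up).
- post1 (a point): Standoff 1, at x -41, y +66 mm in the case's frame: centre of its hard shoulder (13 mm across, 19 mm above the case's underside). Same make as post0. A board set loosely on the heads rests on the barbs, its underside about 7 mm above the shoulders. Pressed down, it forces the barbs in (5 to 7 N at the landing), then meets the skirt at 3 mm.
- post2 (a point): Standoff 2, at x +0, y -66 mm in the case's frame: centre of its hard shoulder (13 mm across, 19 mm above the case's underside). Same make as post0. The skirt takes up to 15 to 18 N at the landing; there, 1 mm above the hard shoulder, the barbs spring out over the board (click) and the skirt holds it up against them; a post not clicked pushes it back to 3 mm or more.
- battery: Black sealed battery, 65 x 151 x 94 mm, bystander; origin at the centre of its underside.
- keypad: White alarm keypad, 120 x 85 x 22 mm, lying flat, bystander; origin at the centre of its underside.
- screwdriver: Screwdriver with a dark handle lying on the table between board and case, bystander; origin about its middle at table height.
- tape: Roll of tape, 100 mm across and 19 mm high, lying flat, bystander; origin at the centre of its underside.
- disc_case0: Lower of two stacked disc cases, 125 x 142 x 10 mm, bystander; origin at the centre of its underside.
- disc_case1: Upper of the two stacked disc cases, same size, bystander; origin at the centre of its underside.
- mug: White mug, 82 mm across, 95 mm high, bystander; origin at the centre of its underside.
- parts_tray: Grey small-parts tray with screws, 85 x 110 x 28 mm, bystander; origin at the centre of its underside.
Mind the look-alikes: they are no part of the job. Leave any orange or pink look-alike of the board alone.

How it is judged:
By the outcome, as a careful person would: the job done as asked, in the order asked, and still so for the second after the job is handed in, with the robot touching nothing.
It also fails if it takes over 58 s, if anything falls off the work surface, if the arm or the gripper's body presses on something with over 40 N, if the wrist force passes 120 N, or if a joint passes its speed limit or range.

ROBOT

A 6-joint arm with a two-finger parallel gripper is mounted at the origin on the work surface. World frame = base frame: x ahead of the robot, y to its left, z up, the work surface at z = 0. Lengths are in m, angles in rad, forces in N, time in s.
With the tool pointing down it reaches from about 0.375 to 0.9 m from the base axis. Payload 3.1 kg.
Tool frame: the origin (TCP) lies on the centre line of the jaws, within the pads' length; the fingertips stand 22 mm ahead of it and the grasp point (between the pads) lies 3 mm ahead of it; z points along the fingers, y is the line along which they close (so a half turn about z gives the same grasp; the last joint's range is limited). The gripper opens to 85 mm and grips with 20 to 120 N. Pads are 22 mm wide; open, the fingers measure 114 mm over their backs; the gripper's body (76 mm by 85 mm) begins 54 mm behind the grasp point. The pads swing forward as they close: fully open they stand 13 mm farther back than shut.
Start: joints at [-1.504, 0.527, 1.433, -0, 1.181, -0.178], TCP at [0.152, -0.606, 0.253] pointing down, gripper open.
Joint ranges: [-3.08, 3.08], [-0.75, 2.2], [0.22, 2.44], [-1.43, 4.57], [0, 2.65], [-2.85, 2.85]. Speed limits (rad/s): [2.79, 2.79, 3.14, 3.14, 3.14, 3.14].

INTERFACE

Orientations are given as a unit quaternion [x, y, z, w].
In Python, from station import sense, eyes, job gives the robot as it stands.
- The arm moves only by the shell command python3 -m pendant 'ROWS' [FORCE]. ROWS is a JSON object with one list for each field, all of the same length, 1 to 20, a row being the entries at one place: sx, sy, sz (the shift in shares of 600 mm (1.0 is 600 mm)), spin (a turn about the tool's z in normalised numbers (1 is 2 pi rad)), jaw (the opening from 0.0 (shut) to 1.0 (fully open)); each row is the pose to reach, as a shift and turn from the pose commanded when the command began, along the tool's axes at that moment; what a row does not reach only later rows make up. A row lasts 1/10 s, in which the tool goes at most 0.05 m and 0.15 rad, less where a joint would pass 70% of its speed; a pose out of reach is approached as far as the arm can. The fingers move at their own pace and stop on an object; FORCE is the grip in N (left out, the last holds). Time passes only in rows, so rows that do not move let the fingers close. It prints the time, the measured TCP pose, the force, the opening and the grip force at its end. No shift or turn number may pass 1 either way. Input that does not fit is refused with a message, and nothing moves.
- sense(): the state, without advancing time (a new reading comes with each control period).
- eyes.snapshot(name): name is "scene" or "top" or "wrist"; returns a dict with "pixels" (384x512x3 uint8, red, green, blue), "range_z" (384x512 float32, m along the optical axis (not along the pixel's ray), 0 where there is no reading), "fov_y" (degrees; the focal length in pixels is half the picture's height over the tangent of half this angle, whatever the lens; pixels are square), "cx", "cy" (the principal point, pixels), "R" (3x3) and "t" (3): a world point X has camera coordinates R X + t; the wrist camera has in their place "hand_eye" (4x4, takes a point from camera to tool coordinates, whose origin is the TCP and whose axes are the flange's). Camera axes: x right, y down, z forward; pixel columns grow to the right and rows downward; lengths in m; the calibration is good to about 2 mm. A picture is of the moment at which its call begins: read the wrist's pose just before it.
- job.sign_off(): hands the job in; it is judged then, once.
The state is a dict: "t": time; "q": joint angles; "qd": joint speeds; "tau": joint torques, N m; "tcp_pos": TCP position; "tool_rot": TCP orientation; "force": force on the tool from outside, world axes, zero at the start; "ft_torque": the same for the moment, N m; "finger_gap": opening from 0.0 (shut) to 1.0 (fully open); "gripper_force": force on a finger pad.
Only numpy, scipy, OpenCV 4.12 (cv2) and the standard library are available. Lean on these libraries where they do the work, as an engineer would, in place of code of your own. Each camera call takes 0.05 s, during which the arm holds its last target. There are 200 camera calls.

## Working session

There is one attempt and no reset: what is moved stays moved. The work goes in short steps, Python scripts to look and compute and a shell command to move; the robot and the scene stay as the last step left them, time stands still between calls to the robot, and variables do not carry over. Pictures are saved under pics/ and viewed, at most 10 in all, crops included, and the job is handed in when it is done.

```bash
mkdir -p pics; ls; cat > h.py <<'E'
import numpy as np, cv2
from station import sense, eyes, job
def cam(n):
    s=sense(); d=eyes.snapshot(n); f=192/np.tan(np.radians(d['fov_y'])/2)
    if 'R' in d: R=np.array(d['R']);t=np.array(d['t']); Rw=R.T; o=-R.T@t
    else:
        from scipy.spatial.transform import Rotation as Ro
        H=np.array(d['hand_eye']); T=Ro.from_quat(s['tool_rot']).as_matrix()
        Rw=T@H[:3,:3]; o=T@H[:3,3]+s['tcp_pos']
    d.update(f=f,Rw=Rw,o=o); return d
def ray(d,u,v,z):
    r=d['Rw']@np.array([(u-d['cx'])/d['f'],(v-d['cy'])/d['f'],1.]); return d['o']+r*(z-d['o'][2])/r[2]
def cloud(d):
    v,u=np.mgrid[:384,:512]; z=d['range_z']
    p=np.stack([(u-d['cx'])/d['f']*z,(v-d['cy'])/d['f']*z,z],-1)@d['Rw'].T+d['o']; p[z==0]=np.nan; return p
E
python3 - <<'E'
from h import *
print(sense())
for n in('top','scene'):
    d=cam(n); np.save(f'pics/{n}.npy',cloud(d)); print(n,d['o'],d['f'],d['Rw'].round(3).tolist())
    cv2.imwrite(f'pics/{n}0.png',cv2.resize(d['pixels'][...,::-1],(800,600))); cv2.imwrite(f'pics/{n}_raw.png',d['pixels'][...,::-1])
E
```

```text
pics
{'t': 0.0, 'q': array([-1.50350246e+00,  5.28468394e-01,  1.43391171e+00,  5.12886330e-05,
        1.18138803e+00, -1.78494791e-01]), 'qd': array([-2.07712744e-03,  6.98347844e-04, -2.18750758e-03,  8.26137541e-04,
        7.19299802e-04,  2.49506331e-05]), 'tau': array([-1.94138542e-03, -4.42357349e+01, -1.78025419e+01, -2.78303114e-04,
        8.54203856e-03,  5.17500879e-06]), 'tcp_pos': array([ 0.15207475, -0.60552717,  0.2523292 ]), 'tool_rot': array([ 9.92458601e-01,  1.22575456e-01,  8.41246400e-05, -1.08473720e-03]), 'force': array([ 0.37832693, -0.16969374, -0.06908126]), 'ft_torque': array([-0.07688271,  0.00789301, -0.00649277]), 'gripper_force': 0.0, 'finger_gap': 0.9985147775411973}
top [ 0.19123768 -0.05949272  1.72623217] 418.9873884154999 [[-0.042, -0.978, 0.205], [-0.999, 0.042, -0.002], [-0.007, -0.205, -0.979]]
scene [1.09807342 0.32992606 0.98759519] 363.1426332113349 [[-0.609, 0.634, -0.477], [0.793, 0.498, -0.351], [0.015, -0.592, -0.806]]
```

View pics/top0.png

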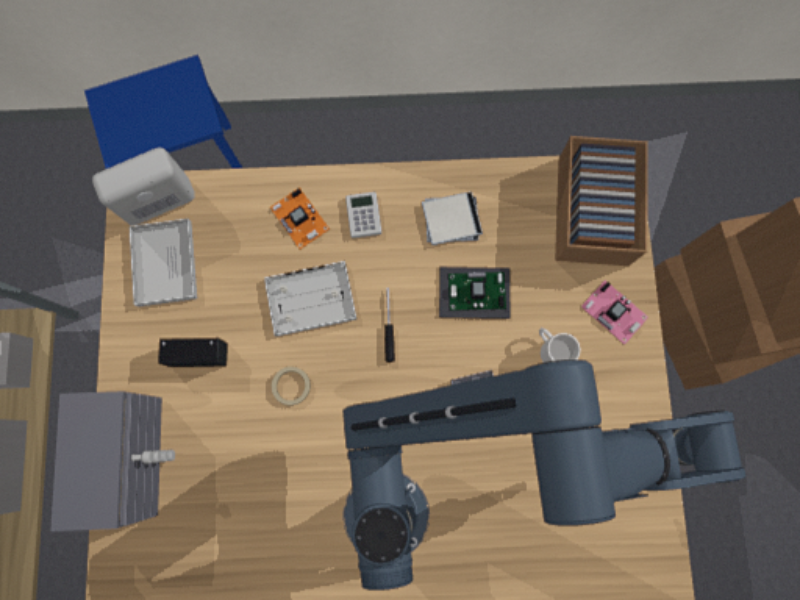

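View pics/scene0.png

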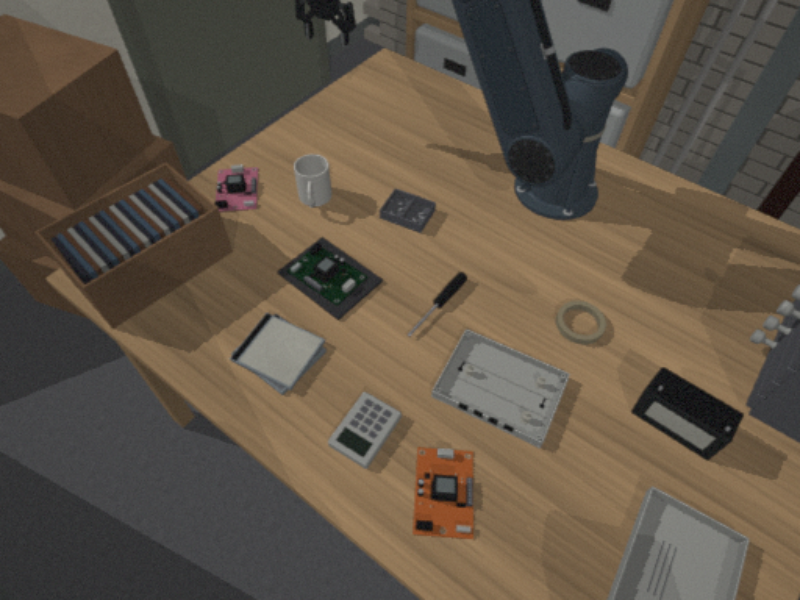

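The top view shows the board on its pad at (475,292), the case at (310,298) with its entries on the upper (+x) edge, and the screwdriver between them at (390,325). The scene view agrees. Orange and pink look-alikes are elsewhere.

```bash
cat > m.py <<'E'
from h import *
d=cam('top'); P=cloud(d); im=d['pixels']; hsv=cv2.cvtColor(im,cv2.COLOR_RGB2HSV)
g=cv2.inRange(hsv,(45,80,20),(90,255,255)); 
n,l,s,c=cv2.connectedComponentsWithStats(cv2.morphologyEx(g,cv2.MORPH_CLOSE,np.ones((7,7))))
i=1+np.argmax(s[1:,4]); print('green',s[i],c[i])
ps=np.argwhere(l==i); w=np.array([ray(d,u,v,.013)[:2] for v,u in ps]); 
r=cv2.minAreaRect((w*1000).astype(np.float32)); print('board rect mm',r)
# case: rim points
X=P[...,0];Y=P[...,1];Z=P[...,2]
ok=(X>.4)&(X<.75)&(Y<.4)&(Y>.0)&(Z>.016)&(Z<.03)
n,l,s,c=cv2.connectedComponentsWithStats(ok.astype(np.uint8))
i=1+np.argmax(s[1:,4]); print('case',s[i],c[i]); q=P[l==i]
print(np.median(q[:,2]),cv2.minAreaRect((q[:,:2]*1000).astype(np.float32)))
b=im[160:215,270:335]; k=im[160:220,160:235]
cv2.imwrite('pics/crop.png',np.hstack([cv2.resize(b,(400,400*55//65),interpolation=2)[:320],cv2.resize(k,(400,320),interpolation=2)])[...,::-1])
E
python3 m.py
```

```text
green [287 174  37  25 726] [304.91597796 186.52479339]
board rect mm ((567.0032958984375, -261.826416015625), (151.0316619873047, 100.07306671142578), 89.40303802490234)
case [224 146  17   5  58] [231.75862069 148.18965517]
0.023540421632539665 ((741.954833984375, 37.79983139038086), (68.89608001708984, 15.669057846069336), 89.85382843017578)
```

View pics/crop.png

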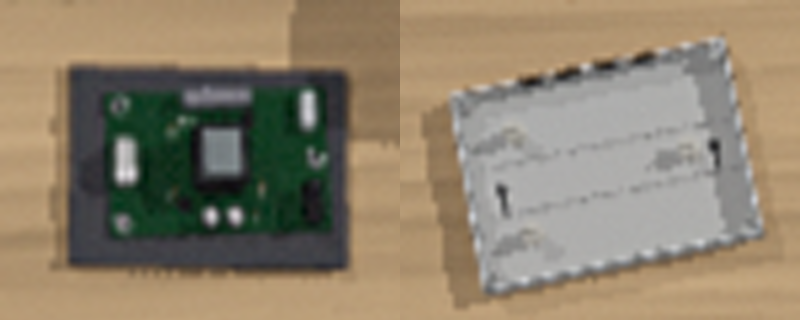

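The manual's scale: shifts go in shares of 600 mm and turns go in shares of 2 pi rad. Converting my numbers, 0.48 m / 0.6 = 0.8, -0.23 m / 0.6 = -0.3833, 0.26 rad / 6.2832 = 0.0414.

```bash
python3 -m pendant '{"sx": [0.8,0.8,0.8,0.8,0.8,0.8,0.8,0.8,0.8,0.8,0.8,0.8,0.8,0.8,0.8,0.8],"sy": [-0.3833,-0.3833,-0.3833,-0.3833,-0.3833,-0.3833,-0.3833,-0.3833,-0.3833,-0.3833,-0.3833,-0.3833,-0.3833,-0.3833,-0.3833,-0.3833],"sz": [-0.0833,-0.0833,-0.0833,-0.0833,-0.0833,-0.0833,-0.0833,-0.0833,-0.0833,-0.0833,-0.0833,-0.0833,-0.0833,-0.0833,-0.0833,-0.0833],"spin": [0.0414,0.0414,0.0414,0.0414,0.0414,0.0414,0.0414,0.0414,0.0414,0.0414,0.0414,0.0414,0.0414,0.0414,0.0414,0.0414],"jaw": [1,1,1,1,1,1,1,1,1,1,1,1,1,1,1,1]}'
python3 - <<'E'
from h import *
d=cam('wrist'); print(d['hand_eye'],d['f'],d['o'],sense()['q'],sense()['qd'])
np.savez('pics/wb.npz',**d); cv2.imwrite('pics/wb.png',d['pixels'][...,::-1])
E
```

```text
t: 1.75
tcp_pos: [0.5608, -0.2673, 0.3032]
tool_rot: [1.0, -0.008, -0.0, -0.0]
force: [-0.1, -0.1, 0.7]
finger_gap: 0.999
gripper_force: 0.0
[[ 5.77472286e-04 -9.65305953e-01 -2.61120820e-01  6.69390589e-02]
 [ 9.99999822e-01  5.96331957e-04  7.00593419e-06  5.50432065e-04]
 [ 1.48951820e-04 -2.61120778e-01  9.65306126e-01 -1.21523765e-01]
 [ 0.00000000e+00  0.00000000e+00  0.00000000e+00  1.00000000e+00]] 297.79234135607106 [ 0.62779362 -0.26895578  0.42468869] [-6.24202324e-01  4.72706704e-01  1.38347025e+00 -5.27960348e-05
  1.28569400e+00  9.62687517e-01] [ 0.00538662  0.00046946 -0.00237986  0.00142453 -0.00021433  0.00134995]
```

View pics/wb.png

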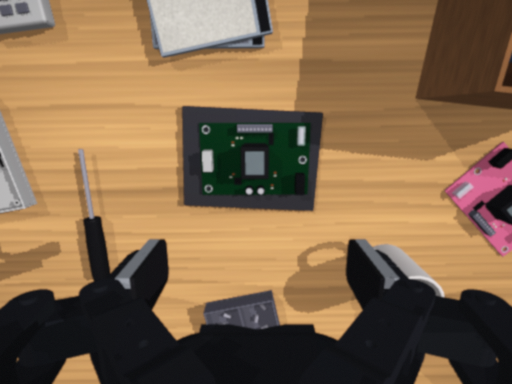

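The wrist view shows the board centred at (255,158), unobstructed, strip up (+x), holes at the left corners. Next the same view over the case.

Scaled: -0.44 m / 0.6 = -0.7333.

```bash
python3 -m pendant '{"sx": [0,0,0,0,0,0,0,0,0,0,0,0],"sy": [-0.7333,-0.7333,-0.7333,-0.7333,-0.7333,-0.7333,-0.7333,-0.7333,-0.7333,-0.7333,-0.7333,-0.7333],"sz": [0,0,0,0,0,0,0,0,0,0,0,0],"spin": [0,0,0,0,0,0,0,0,0,0,0,0],"jaw": [1,1,1,1,1,1,1,1,1,1,1,1]}'
python3 - <<'E'
from h import *
d=cam('wrist'); np.savez('pics/wc.npz',**d); im=d['pixels'][...,::-1]
cv2.imwrite('pics/wc.png',cv2.resize(im[60:260,120:400],(784,560),interpolation=cv2.INTER_CUBIC))
b=dict(np.load('pics/wb.npz'))
hsv=cv2.cvtColor(b['pixels'],cv2.COLOR_RGB2HSV)
g=cv2.morphologyEx(cv2.inRange(hsv,(45,80,15),(90,255,255)),cv2.MORPH_CLOSE,np.ones((11,11)))
n,l,s,c=cv2.connectedComponentsWithStats(g); i=1+np.argmax(s[1:,4]); print(s[i])
w=np.array([ray(b,u,v,.013)[:2] for v,u in np.argwhere(l==i)])
print('board',cv2.minAreaRect((w*1000).astype(np.float32)))
P=cloud(b); print('board z',np.nanmedian(P[l==i][:,2]))
t=P[150:175,245:266].reshape(-1,3); t=t[t[:,2]>.035]; print('trafo top',np.nanmedian(t[:,2]),t.min(0),t.max(0),len(t))
E
```

```text
t: 3.0
tcp_pos: [0.5681, 0.1723, 0.3033]
tool_rot: [1.0, -0.008, -0.0, 0.0]
force: [0.2, -0.5, 1.0]
finger_gap: 0.999
gripper_force: 0.0
[ 199  122  112   73 6288]
board ((566.40234375, -264.40386962890625), (150.75238037109375, 100.22468566894531), 89.2515869140625)
board z 0.014182196851977191
trafo top 0.04424800241047999 [ 0.55130875 -0.27850768  0.04155422] [ 0.58306202 -0.25221979  0.04647672] 524
```

View pics/wc.png

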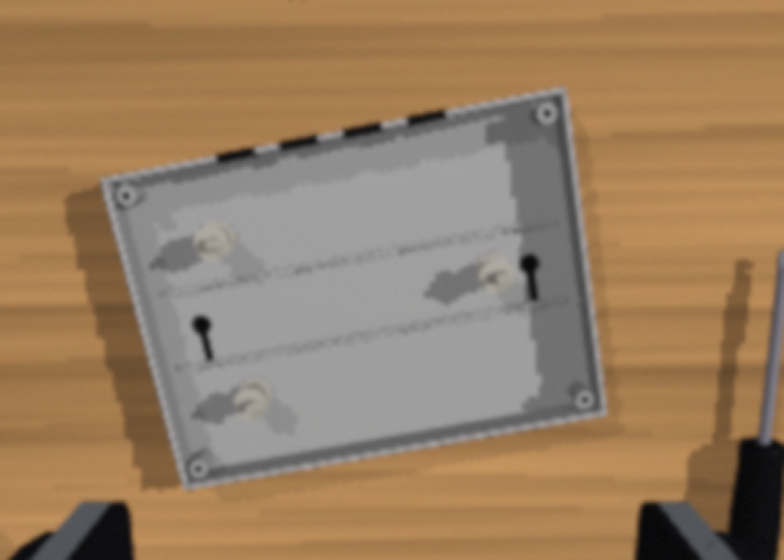

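The case view shows the rim corners at crop (104,181), (564,90), (604,412), (187,486). The cable entries are on the top (+x) edge, with posts near (212,240), (250,399) and (493,273). I'll fit the case pose from the rim and check it against the posts.

```bash
cat > case.py <<'E'
from h import *
d=dict(np.load('pics/wc.npz')); P=cloud(d); im=d['pixels'].astype(int)
def fit(loc,w):
    loc=np.array(loc,float);w=np.array(w); a=loc-loc.mean(0);b=w-w.mean(0)
    th=np.arctan2((a[:,0]*b[:,1]-a[:,1]*b[:,0]).sum(),(a*b).sum()); R=np.array([[np.cos(th),-np.sin(th)],[np.sin(th),np.cos(th)]])
    t=w.mean(0)-R@loc.mean(0); return t,th,(w-(loc@R.T+t))*1000
# outer rim: not-wood mask, lines at z=.024 (top edges)
c=np.array([(104,181),(564,90),(604,412),(187,486)])/2.8+[120,60]
g=im.max(2)-im.min(2); m=((g<28)&(im.sum(2)>180)).astype(np.uint8); m[:60]=0;m[234:]=0;m[:,:150]=0;m[:,345:]=0
n,l,s,_=cv2.connectedComponentsWithStats(m); i=1+np.argmax(s[1:,4])
w=np.array([ray(d,u,v,.024)[:2] for v,u in np.argwhere(l==i)])
print('minrect',cv2.minAreaRect((w*1000).astype(np.float32)))
W=[ray(d,u,v,.024)[:2] for u,v in c]
L=[(.08,.11),(.08,-.11),(-.08,-.11),(-.08,.11)]
print('corners',fit(L,W))
# posts: warm blobs
rgb=im; warm=((rgb[...,0]-rgb[...,2]>8)&(rgb[...,0]>130)&(l==i)).astype(np.uint8)
PW=[]
for u0,v0 in [(212,240),(250,399),(493,273)]:
    u0=u0/2.8+120;v0=v0/2.8+60; k=np.argwhere(warm>0); k=k[np.hypot(k[:,0]-v0,k[:,1]-u0)<9]
    v,u=k.mean(0) if len(k) else (v0,u0); z=np.nanmax(P[int(v)-4:int(v)+5,int(u)-4:int(u)+5,2])
    print(len(k),u,v,(u0,v0),'zmax',z); PW.append(ray(d,u,v,.0215)[:2])
print('posts',fit([(.041,.066),(-.041,.066),(0,-.066)],PW))
# depth view: rim points at 24mm
rim=P[(P[...,2]>.021)&(P[...,2]<.028)&(l==i)]; print('rimdepth',len(rim),cv2.minAreaRect((rim[:,:2]*1000).astype(np.float32)))
E
python3 case.py
```

```text
minrect ((564.5355834960938, 182.37249755859375), (159.42691040039062, 219.96298217773438), 9.753439903259277)
corners (array([0.56438546, 0.18123335]), np.float64(0.17199810200138485), array([[-1.5430029 , -1.7658256 ],
       [-1.98352591,  1.23166083],
       [ 1.35745506,  2.04394547],
       [ 2.16907375, -1.5097807 ]]))
141 196.4964539007092 145.39007092198582 (195.71428571428572, 145.71428571428572) zmax 0.03338830528147907
134 210.17910447761193 201.6865671641791 (209.28571428571428, 202.5) zmax 0.03309472453097717
120 296.51666666666665 156.83333333333334 (296.07142857142856, 157.5) zmax 0.03236677142197286
posts (array([0.56642717, 0.18105787]), np.float64(0.17225733125070836), array([[-0.66539936, -0.83024948],
       [ 1.00064339, -0.74010131],
       [-0.33524404,  1.5703508 ]]))
rimdepth 1669 ((564.5573120117188, 182.41830444335938), (159.46278381347656, 219.66131591796875), 9.727072715759277)
```

Rim and posts agree: the case is at (0.565, 0.182) with yaw 0.171, and the fitted size matches 160x220. The board is at (0.5664, -0.2644), yaw -0.013, with its top face at 13–14 mm. I'll go back above the board with the fingers partly closed.

Scaled: 0.437 m / 0.6 = 0.7283, 0.2 m / 0.6 = 0.3333.

```bash
python3 -m pendant '{"sx": [0.0083,0.0083,0.0083,0.0083,0.0083,0.0083,0.0083,0.0083,0.0083,0.0083,0.0083,0.0083,0.0083,0.0083,0.0083],"sy": [0.7283,0.7283,0.7283,0.7283,0.7283,0.7283,0.7283,0.7283,0.7283,0.7283,0.7283,0.7283,0.7283,0.7283,0.7283],"sz": [0,0,0,0,0.25,0.3333,0.3333,0.3333,0.3333,0.3333,0.3333,0.3333,0.3333,0.3333,0.3333],"spin": [0,0,0,0,0,0,0,0,0,0,0,0,0,0,0],"jaw": [0.65,0.65,0.65,0.65,0.65,0.65,0.65,0.65,0.65,0.65,0.65,0.65,0.65,0.65,0.65]}'
```

```text
t: 4.55
tcp_pos: [0.5675, -0.2623, 0.105]
tool_rot: [1.0, -0.006, 0.001, 0.001]
force: [-1.1, -0.3, 0.7]
finger_gap: 0.653
gripper_force: 0.0
```

Scaled: 0.055 m / 0.6 = 0.0917, 0.03 m / 0.6 = 0.05.

```bash
python3 -m pendant '{"sx": [-0.0017,-0.0017,-0.0017,-0.0017],"sy": [0,0,0,0],"sz": [0.05,0.0917,0.0917,0.0917],"spin": [0,0,0,0],"jaw": [0.65,0.65,0.65,0.65]}'
python3 - <<'E'
from h import *
d=cam('wrist'); s=sense(); print(s['tcp_pos'],s['tool_rot'],s['force'])
P=cloud(d); m=(P[...,2]>.036)&(P[...,2]<.05)&(abs(P[...,0]-.566)<.04)&(abs(P[...,1]+.264)<.04); q=P[m]
print(len(q),cv2.minAreaRect((q[:,:2]*1000).astype(np.float32)))
cv2.imwrite('pics/g0.png',d['pixels'][...,::-1])
E
```

```text
t: 4.95
tcp_pos: [0.5662, -0.2627, 0.049]
tool_rot: [1.0, -0.007, 0.0, 0.0]
force: [0.2, 0.3, -0.3]
finger_gap: 0.654
gripper_force: 0.0
[ 0.56667876 -0.26323546  0.04967804] [ 9.99977452e-01 -6.63332355e-03  8.64405505e-04  5.89014346e-04] [ 0.24007373  0.52277127 -0.39421514]
7539 ((566.2146606445312, -263.91900634765625), (80.0103988647461, 43.22542953491211), 89.38214111328125)
```

View pics/g0.png

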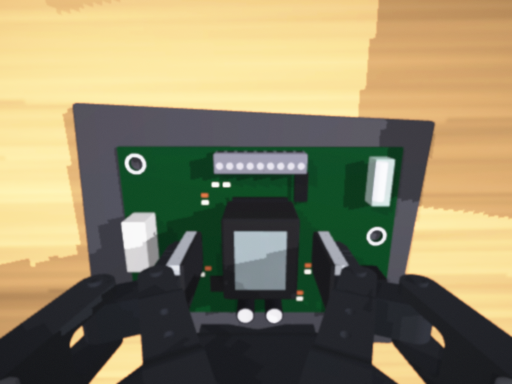

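The fingers straddle the transformer, whose top is at (260,260) in the picture, with even clearance. I'll descend and grip.

Scaled: 0.011 m / 0.6 = 0.0183, 0.006 m / 0.6 = 0.01.

```bash
python3 -m pendant '{"sx": [0,0,0,0,0,0,0,0,0],"sy": [0.0017,0.0017,0.0017,0.0017,0.0017,0.0017,0.0017,0.0017,0.0017],"sz": [0.01,0.0183,0.0183,0.0183,0.0183,0.0183,0.0183,0.0183,0.0183],"spin": [0,0,0,0,0,0,0,0,0],"jaw": [0.65,0.65,0.65,0.3,0.3,0.3,0.3,0.3,0.3]}' 50
```

```text
t: 5.9
tcp_pos: [0.5659, -0.2645, 0.0376]
tool_rot: [1.0, -0.007, 0.0, 0.0]
force: [0.3, 0.3, 3.6]
finger_gap: 0.413
gripper_force: 52.8
```

Scaled: -0.11 m / 0.6 = -0.1833, -0.09 m / 0.6 = -0.15.

```bash
python3 -m pendant '{"sx": [0,0,0,0,0,0,0],"sy": [0,0,0,0,0,0,0],"sz": [-0.0167,-0.05,-0.1,-0.15,-0.1833,-0.1833,-0.1833],"spin": [0,0,0,0,0,0,0],"jaw": [0.3,0.3,0.3,0.3,0.3,0.3,0.3]}' 50
python3 - <<'E'
from h import *
d=cam('wrist'); s=sense(); print(s['tcp_pos'],s['tool_rot'],s['force'])
np.savez('pics/wh.npz',tcp=s['tcp_pos'],q=s['tool_rot'],**d); cv2.imwrite('pics/wh.png',d['pixels'][...,::-1])
E
```

```text
t: 6.6
tcp_pos: [0.5652, -0.264, 0.147]
tool_rot: [1.0, -0.007, -0.0, -0.0]
force: [-0.5, 0.1, -2.3]
finger_gap: 0.414
gripper_force: 52.2
[ 0.56468199 -0.26366835  0.14602276] [ 9.99973898e-01 -7.07328968e-03 -1.23095736e-03 -8.10742617e-04] [-0.70152636 -0.2263995  -2.9236378 ]
```

View pics/wh.png

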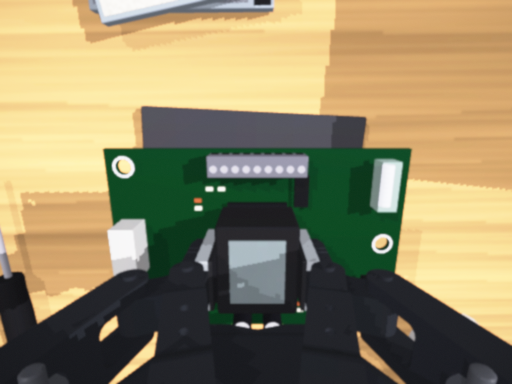

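Board held square. Hole 0 is at (123,167), hole 2 at (381,243), and the strip's edge runs along row 149. Next, the board's pose in the hand.

```bash
cat > hand.py <<'E'
from h import *
d=dict(np.load('pics/wh.npz')); H=d['hand_eye']; im=d['pixels'].astype(int); z=d['range_z']
def tool(u,v,zt):
    r=H[:3,:3]@np.array([(u-d['cx'])/d['f'],(v-d['cy'])/d['f'],1.]); return H[:3,3]+r*(zt-H[2,3])/r[2]
zz=[]
for v,u in [(160,180),(190,330),(190,165),(160,340),(270,345),(220,180)]:
    c=np.array([(u-d['cx'])/d['f'],(v-d['cy'])/d['f'],1.])*z[v,u]; zz.append((H[:3,:3]@c+H[:3,3])[2])
print('board top in tool z',np.round(zz,4)); zt=float(np.median(zz))
sat=im.max(2)-im.min(2); white=(im.min(2)>140)
C=[]
for u0,v0 in [(123,167),(381,243)]:
    k=np.argwhere(~cv2.inRange(cv2.cvtColor(d['pixels'],cv2.COLOR_RGB2HSV),(45,80,15),(90,255,255)).astype(bool)); k=k[np.hypot(k[:,0]-v0,k[:,1]-u0)<15]
    (u,v),r=cv2.minEnclosingCircle(k[:,::-1].astype(np.float32)); print(u,v,r,len(k)); C.append(tool(u,v,zt)[:2])
C=np.array(C); 
for zt_ in (zt,.0246):
  C=np.array([tool(u,v,zt_)[:2] for u,v in [(123,167),(381,243)]]) if 0 else C
# in flipped axes (x, -y) it's a right-handed board frame
F=C*[1,-1]; L=np.array([[.041,.066],[0,-.066]]); dv=F[0]-F[1]; dl=L[0]-L[1]
th=np.arctan2(dv[1],dv[0])-np.arctan2(dl[1],dl[0]); R=np.array([[np.cos(th),-np.sin(th)],[np.sin(th),np.cos(th)]])
o=(F-L@R.T).mean(0); print('dist',np.hypot(*dv),np.hypot(*dl),'yaw rel tool',th,'origin (tool x, up y)',o)
# desired
g=np.array([.565,.1818]);yc=.171; ty=yc-th; o2=np.array([[np.cos(ty),-np.sin(ty)],[np.sin(ty),np.cos(ty)]])@o
tcp=g-o2; print('tool yaw',ty,'tcp',tcp)
from scipy.spatial.transform import Rotation as Ro
T=Ro.from_quat(d['q']).as_matrix(); y0=np.arctan2(T[1,0],T[0,0]); dw=np.r_[tcp-d['tcp'][:2],0]
print('turn',-(ty-y0),'shift tool',T.T@dw, 'yaw now',y0)
E
python3 hand.py
```

```text
board top in tool z [0.0244 0.0229 0.0237 0.0243 0.0235 0.0238]
122.95161437988281 166.56451416015625 12.500361442565918 451
382.0 244.0 11.401854515075684 369
dist 0.13860764939000375 0.1382208377922808 yaw rel tool -0.001764290844146199 origin (tool x, up y) [ 0.00048349 -0.00063659]
tool yaw 0.1727642908441462 tcp [0.56441427 0.18234399]
turn -0.1869090198782927 shift tool [-0.00657619 -0.44596334  0.00073161] yaw now -0.014144729034146476
```

Scaled: -0.446 m / 0.6 = -0.7433, -0.44 m / 0.6 = -0.7333, -0.187 rad / 6.2832 = -0.0298.

```bash
python3 -m pendant '{"sx": [-0.011,-0.011,-0.011,-0.011,-0.011,-0.011,-0.011,-0.011,-0.011,-0.011,-0.011,-0.011,-0.011,-0.011,-0.011,-0.011,-0.011,-0.011],"sy": [-0.0333,-0.1,-0.1667,-0.2333,-0.3,-0.3667,-0.4333,-0.5,-0.5667,-0.6333,-0.6833,-0.7167,-0.7333,-0.7433,-0.7433,-0.7433,-0.7433,-0.7433],"sz": [0,0,0,0,0,0,0,0,0,0,0,0,0.0333,0.0667,0.0833,0.0833,0.0833,0.0833],"spin": [0,-0.008,-0.0159,-0.0239,-0.0298,-0.0298,-0.0298,-0.0298,-0.0298,-0.0298,-0.0298,-0.0298,-0.0298,-0.0298,-0.0298,-0.0298,-0.0298,-0.0298],"jaw": [0.3,0.3,0.3,0.3,0.3,0.3,0.3,0.3,0.3,0.3,0.3,0.3,0.3,0.3,0.3,0.3,0.3,0.3]}' 50
python3 - <<'E'
from h import *
from scipy.spatial.transform import Rotation as Ro
s=sense(); T=Ro.from_quat(s['tool_rot']).as_matrix(); print(s['t'],s['tcp_pos'],np.arctan2(T[1,0],T[0,0]),T[:,2],s['force'])
print(T.T@(np.array([.5644,.1823,.07])-s['tcp_pos']))
E
```

```text
t: 8.45
tcp_pos: [0.5662, 0.1812, 0.0979]
tool_rot: [0.996, 0.086, 0.001, 0.0]
force: [0.0, -0.3, -3.5]
finger_gap: 0.414
gripper_force: 52.0
8.45 [0.56615898 0.18117123 0.09788735] 0.1720294980979991 [ 1.24358689e-03  7.12318571e-05 -9.99999224e-01] [ 2.81233467e-03 -2.55069704e-01 -3.52165418e+00]
[-0.0015743  -0.00141719  0.02788522]
```

Scaled: 0.03 m / 0.6 = 0.05, 0.015 m / 0.6 = 0.025.

```bash
python3 -m pendant '{"sx": [-0.0017,-0.0017,-0.0017,-0.0017],"sy": [-0.0017,-0.0017,-0.0017,-0.0017],"sz": [0.025,0.05,0.05,0.05],"spin": [0,0,0,0],"jaw": [0.3,0.3,0.3,0.3]}' 50
python3 - <<'E'
from h import *
from scipy.spatial.transform import Rotation as Ro
p=[];y=[]
for i in range(6):
    s=sense(); T=Ro.from_quat(s['tool_rot']).as_matrix(); p.append(s['tcp_pos']); y.append(np.arctan2(T[1,0],T[0,0])); d=cam('wrist')
p=np.array(p); print(p.round(4),np.mean(y),s['force'],s['t'])
print(T.T@(np.array([.5644,.1823,.0])-p.mean(0)))
im=d['pixels']; cv2.imwrite('pics/pl.png',np.hstack([cv2.resize(im[130:200,85:165],(400,350),interpolation=2),cv2.resize(im[210:280,340:420],(400,350),interpolation=2)])[...,::-1])
E
```

```text
t: 8.85
tcp_pos: [0.5642, 0.1823, 0.0671]
tool_rot: [0.996, 0.086, -0.0, 0.0]
force: [-0.0, 0.8, -2.3]
finger_gap: 0.408
gripper_force: 52.0
[[0.5642 0.1823 0.0671]
 [0.5647 0.1824 0.0676]
 [0.5649 0.1825 0.0678]
 [0.5649 0.1825 0.0679]
 [0.5648 0.1825 0.0679]
 [0.5648 0.1826 0.0679]] 0.1726543560530944 [ 0.10542685 -0.02205231 -3.47343474] 9.1
[-4.02494508e-04  9.85643940e-05  6.77104162e-02]
```

View pics/pl.png

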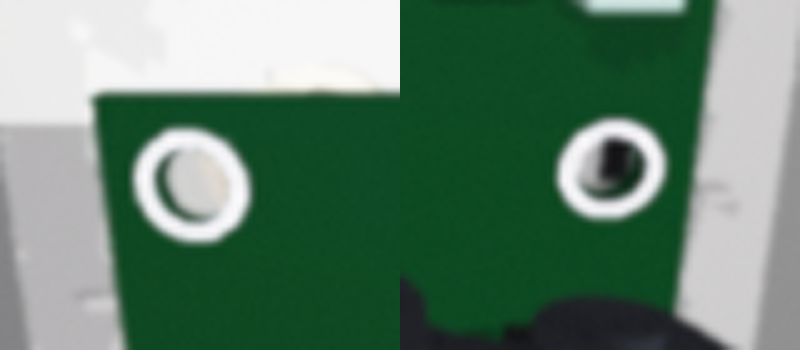

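The view shows no tip under the holes from this oblique angle, and a warm blob peeks past the board's edge at (325,75) of the left crop. I'll project the expected posts into this view to check it.

```bash
cat > proj.py <<'E'
from h import *
def px(d,X):
    c=d['Rw'].T@(np.array(X)-d['o']); return (c[:2]/c[2]*d['f']+[d['cx'],d['cy']])
def case2w(x,y,z,g=(.565,.1818),a=.171):
    return [g[0]+x*np.cos(a)-y*np.sin(a),g[1]+x*np.sin(a)+y*np.cos(a),z]
if __name__=='__main__':
    d=cam('wrist'); s=sense(); np.savez('pics/wp.npz',**d); P=cloud(d)
    for n,x,y in (('0',.041,.066),('2',0,-.066)):
        print(n,'skirt',px(d,case2w(x,y,.022)),'+x rim',px(d,case2w(x+.008,y,.022)),'tip',px(d,case2w(x,y,.031)),'barbs',px(d,case2w(x,y,.026)),'boardhole',px(d,case2w(x,y,s['tcp_pos'][2]-.0244)))
    im=d['pixels'].astype(int); k=np.argwhere((im[...,0]-im[...,2]>6)&(im[...,0]>150)); k=k[(k[:,1]<230)&(k[:,0]<175)&(k[:,1]>90)&(k[:,0]>110)]
    print('warm',len(k),k.min(0),k.max(0),k.mean(0)); print(im[143:150,140:165:3].tolist()[2][:4])
    print('z there',P[140:150,145:158,2].round(3)[::4,::4])
    for nm,c in (('corner+x+y',(.08,.11,.024)),('corner+x-y',(.08,-.11,.024)),('mid',(.08,0,.024))): print(nm,px(d,case2w(*c)))
    cv2.imwrite('pics/wp.png',cv2.cvtColor(d['pixels'],cv2.COLOR_RGB2BGR))
E
python3 proj.py
```

```text
0 skirt [140.35583266 160.31091612] +x rim [138.93188862 146.04459703] tip [134.00871764 162.8407842 ] barbs [137.61774061 161.40227994] boardhole [124.08123347 166.79773554]
2 skirt [366.8004934  228.73104932] +x rim [368.1268763  216.13483407] tip [372.40926285 234.59318376] barbs [369.22455442 231.26461246] boardhole [381.10908212 243.68600005]
warm 62 [146 125] [169 159] [156.53225806 136.83870968]
[[247, 246, 244], [251, 249, 246], [251, 250, 246], [250, 249, 246]]
z there [[0.004 0.005 0.003 0.003]
 [0.005 0.007 0.007 0.004]
 [0.023 0.009 0.005 0.007]]
corner+x+y [47.6013403  86.67050128]
corner+x-y [467.01481123  87.74646169]
mid [257.37796632  87.20866078]
```

View pics/wp.png

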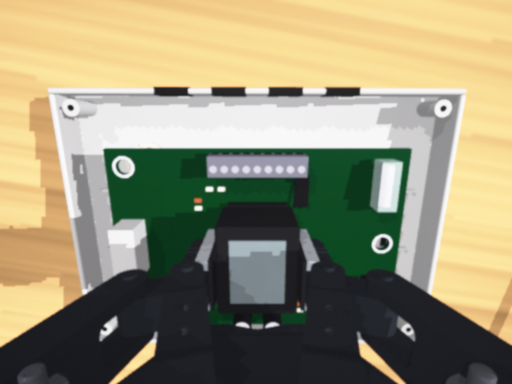

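Predicted rim corners fall 2–3 px from the seen ones (about (49,90) and (465,90)). Next I'll check the rim rows and the visible skirt sliver by depth.

```bash
python3 - <<'E'
from proj import *
d=dict(np.load('pics/wp.npz')); P=cloud(d); im=d['pixels'].astype(int); g=im.max(2)-im.min(2)
print('skirt depth mm'); 
for v in (144,146,147,148): print(v,(P[v,122:172:2,2]*1000).round().astype(int))
for v in (144,146,147): print(v,(im[v,122:172:2,0]-im[v,122:172:2,2]))
print('through hole 0 z'); 
for v in range(159,176,3): print(v,(P[v,114:133:2,2]*1000).round().astype(int),(im[v,114:133:2,0]-im[v,114:133:2,2]))
print('through hole 2');
for v in range(236,252,3): print(v,(P[v,373:391:2,2]*1000).round().astype(int),im[v,373:391:2].sum(1)//3)
# rim outer edge: first row non-wood
e=[]
for u in list(range(70,145,10))+list(range(370,450,10)):
    col=g[60:110,u]; i=np.argmax(col<40); a,b=col[i-1],col[i]; e.append((u,60+i-(40-b)/(a-b)))
e=np.array(e); L=np.polyfit(e[:,0],e[:,1],1); print('rim row fit',L, np.abs(np.polyval(L,e[:,0])-e[:,1]).max(), 'at 257',np.polyval(L,257))
for v in (130,180,230): 
    r=g[v]; lft=[u for u in range(30,110) if r[u]<40]; rt=[u for u in range(400,490) if r[u]<40]; print(v,lft[0],rt[-1])
for t in (.05,0.02,-.01): print(px(d,case2w(t,.11,.024)),px(d,case2w(t,-.11,.024)))
print('board tool z depth',np.nanmedian(P[155:165,170:190,2]))
E
```

```text
skirt depth mm
144 [                   4                    4                    5
                    4                    3                    3
                    4                    4                    3
 -9223372036854775808                    7                    6
                    7                    5                    7
                    5                    6                    5
                    4                    4                    4
                    5                    5                    3
                    4]
146 [3 4 4 4 3 4 6 5 4 6 7 7 6 6 6 6 6 5 5 3 4 3 4 4 3]
147 [ 4  4  5  5  6  6  4 23 23 23  7  6  5  7  5  7  7  6  7  4  4  5  4  4
  4]
148 [ 4  4  3  4  4 24 23 23 24 24 22 24 11 10  8  6  7  6  6  6  5  5  4  4
  4]
144 [ 0  0 -1  0  0 -1  0  0  1  2  3  5  5  4  4  4  5  5  1  0  0  0  0  0
  0]
146 [ 0 -1  0  0  0  0  1  2  4  7  6  5  6  7  7  5  5  5  6  3  0  0  1  1
  1]
147 [-1 -2 -2 -3 -2 -1  2  5  9 12 12 10 12 13 12  9  8  7  8  6  0 -1 -1 -1
  0]
through hole 0 z
159 [44 44 46 44 46 44 44 45 45 44] [-10  -2  -4  -6  -3  -3  -
[... 523 characters left out ...]
233 179  55  24  43 134 237]
242 [43  4  4  5  5  3  4 43 43] [239 234 189 143  38  21  42  43 181]
245 [44  4  4  4  4  4 42 44 44] [242 200 175 134  68  52  27  46 214]
248 [45 43 42 40 42 42 43 44 45] [227 233 127  78  54  45  95 212 234]
251 [44 43 45 45 45 46 44 44 44] [ 79 199 239 239 235 241 232 180  76]
rim row fit [1.18112576e-03 8.73555063e+01] 0.10275862593266538 at 257 87.6590556026965
130 55 459
180 63 450
230 72 441
[ 57.42811161 144.39614788] [456.88473666 145.3842923 ]
[ 66.36191543 196.8762134 ] [447.67463333 197.78769479]
[ 74.51917896 244.79462908] [439.26462274 245.63875076]
board tool z depth 0.04425048186803249<stdin>:4: RuntimeWarning: invalid value encountered in cast
```

The visible skirt sliver is at u≈138, v≈147, against a predicted (139,146), and the rim and sides match within 0.5 px. So alignment is good to about 0.5 mm. I'll lower the board gently and feel for contact.

Scaled: 0.013 m / 0.6 = 0.0217, -0.0004 m / 0.6 = -0.0007.

```bash
python3 -m pendant '{"sx": [-0.0007,-0.0007,-0.0007,-0.0007,-0.0007,-0.0007],"sy": [0,0,0,0,0,0],"sz": [0.0067,0.0133,0.0183,0.0217,0.0217,0.0217],"spin": [0,0,0,0,0,0],"jaw": [0.3,0.3,0.3,0.3,0.3,0.3]}' 50
```

```text
t: 9.8
tcp_pos: [0.5639, 0.1825, 0.0542]
tool_rot: [0.996, 0.086, -0.0, -0.0]
force: [-0.6, 0.6, -2.9]
finger_gap: 0.409
gripper_force: 52.2
```

Scaled: 0.001 m / 0.6 = 0.0017, 0.0005 m / 0.6 = 0.0008.

```bash
python3 -m pendant '{"sx": [0,0,0],"sy": [0,0,0],"sz": [0.0008,0.0017,0.0017],"spin": [0,0,0],"jaw": [0.3,0.3,0.3]}' 50; python3 -m pendant '{"sx": [0,0,0],"sy": [0,0,0],"sz": [0.0008,0.0008,0.0008],"spin": [0,0,0],"jaw": [0.3,0.3,0.3]}' 50
```

```text
t: 10.1
tcp_pos: [0.5641, 0.1826, 0.0535]
tool_rot: [0.996, 0.086, 0.0, -0.0]
force: [0.1, 0.9, -2.0]
finger_gap: 0.413
gripper_force: 52.3
t: 10.4
tcp_pos: [0.5641, 0.1826, 0.0532]
tool_rot: [0.996, 0.086, 0.0, -0.0]
force: [-1.0, 1.0, 1.7]
finger_gap: 0.412
gripper_force: 52.7
```

Contact: the load has gone onto the posts (the force went from -3 to +1.7 N). I'll release and rise.

Scaled: -0.15 m / 0.6 = -0.25, -0.12 m / 0.6 = -0.2.

```bash
python3 -m pendant '{"sx": [0,0,0,0,0,0,0,0,0,0,0,0],"sy": [0,0,0,0,0,0,0,0,0,0,0,0],"sz": [0,0,0,0,-0.0167,-0.05,-0.1,-0.15,-0.2,-0.25,-0.25,-0.25],"spin": [0,0,0,0,0,0,0,0,0,0,0,0],"jaw": [0.45,0.55,0.62,0.62,0.62,0.62,0.62,0.62,0.0,0.0,0.0,0.0]}' 50
cat > look.py <<'E'
from proj import *
d=cam('wrist'); s=sense(); P=cloud(d); np.savez('pics/wl.npz',**d); cv2.imwrite('pics/wl.png',d['pixels'][...,::-1])
hsv=cv2.cvtColor(d['pixels'],cv2.COLOR_RGB2HSV)
g=cv2.morphologyEx(cv2.inRange(hsv,(45,80,15),(90,255,255)),cv2.MORPH_CLOSE,np.ones((11,11)))
n,l,st,c=cv2.connectedComponentsWithStats(g); i=1+np.argmax(st[1:,4]); print(st[i],s['tcp_pos'],s['t'])
zt=np.nanmedian(P[l==i][:,2])
w=np.array([ray(d,u,v,zt)[:2] for v,u in np.argwhere(l==i)]); print('board',zt,cv2.minAreaRect((w*1000).astype(np.float32)))
q=P[(l==i)]; q=q[np.abs(q[:,2]-zt)<.006]; g0=np.array([.5646,.182]); a=.171
loc=(q[:,:2]-g0)@np.array([[np.cos(a),-np.sin(a)],[np.sin(a),np.cos(a)]])
A=np.c_[loc,np.ones(len(q))]; k=np.linalg.lstsq(A,q[:,2],rcond=None)[0]
for n_,x,y in (('0',.041,.066),('1',-.041,.066),('2',0,-.066)): print('top z at post',n_,k@[x,y,1])
E
python3 look.py
```

```text
t: 11.6
tcp_pos: [0.5641, 0.1824, 0.204]
tool_rot: [0.996, 0.086, 0.001, 0.0]
force: [0.3, 0.1, 0.1]
finger_gap: 0.002
gripper_force: 0.0
[  181   133   152    94 10058] [0.56331282 0.18235492 0.2027745 ] 11.65
board 0.029779103283634534 ((564.8461303710938, 181.46051025390625), (96.67459106445312, 149.71774291992188), 9.937688827514648)
top z at post 0 0.029891056249993404
top z at post 1 0.02989518677733039
top z at post 2 0.029700890036711596
```

Released: the board sits level on the barbs, its top at 29.8 mm (underside about 7 mm above the shoulders), centred at (0.5648, 0.1815). Now post 0: I'll go above landing 0.

Scaled: 0.148 m / 0.6 = 0.2467, 0.042 m / 0.6 = 0.07.

```bash
python3 -m pendant '{"sx": [0.07,0.07,0.07,0.07,0.07,0.07,0.07],"sy": [-0.0692,-0.0692,-0.0692,-0.0692,-0.0692,-0.0692,-0.0692],"sz": [0.05,0.1333,0.1833,0.225,0.2417,0.2467,0.2467],"spin": [0,0,0,0,0,0,0],"jaw": [0,0,0,0,0,0,0]}'; python3 -m pendant '{"sx": [0,0,0],"sy": [0,0,0],"sz": [0.0033,0.005,0.005],"spin": [0,0,0],"jaw": [0,0,0]}'
```

```text
t: 12.35
tcp_pos: [0.5983, 0.2305, 0.0548]
tool_rot: [0.996, 0.086, -0.0, -0.0]
force: [-0.1, -1.2, 0.4]
finger_gap: -0.0
gripper_force: 0.0
t: 12.65
tcp_pos: [0.5987, 0.2306, 0.0529]
tool_rot: [0.996, 0.086, 0.001, -0.0]
force: [-0.5, 0.9, -0.3]
finger_gap: -0.001
gripper_force: 0.0
```

Scaled: 0.001 m / 0.6 = 0.0017.

```bash
python3 -m pendant '{"sx": [0,0,0],"sy": [0,0,0],"sz": [0.0017,0.0017,0.0017],"spin": [0,0,0],"jaw": [0,0,0]}'; python3 -m pendant '{"sx": [0,0],"sy": [0,0],"sz": [0.0017,0.0017],"spin": [0,0],"jaw": [0,0]}'; python3 -m pendant '{"sx": [0,0],"sy": [0,0],"sz": [0.0017,0.0017],"spin": [0,0],"jaw": [0,0]}'
```

```text
t: 12.95
tcp_pos: [0.5982, 0.2305, 0.051]
tool_rot: [0.996, 0.086, 0.0, -0.0]
force: [-0.2, 0.4, 1.0]
finger_gap: -0.001
gripper_force: 0.0
t: 13.15
tcp_pos: [0.5983, 0.2306, 0.0501]
tool_rot: [0.996, 0.086, 0.0, -0.0]
force: [-0.5, -0.1, 2.4]
finger_gap: -0.003
gripper_force: 1.4
t: 13.35
tcp_pos: [0.5985, 0.2306, 0.0493]
tool_rot: [0.996, 0.086, 0.0, -0.0]
force: [-0.4, -0.9, 4.5]
finger_gap: -0.001
gripper_force: 2.1
```

Scaled: 0.001 m / 0.6 = 0.0017.

```bash
python3 -m pendant '{"sx": [0,0],"sy": [0,0],"sz": [0.0017,0.0017],"spin": [0,0],"jaw": [0,0]}'; python3 -m pendant '{"sx": [0,0],"sy": [0,0],"sz": [0.0008,0.0008],"spin": [0,0],"jaw": [0,0]}'; python3 -m pendant '{"sx": [0,0],"sy": [0,0],"sz": [0.0008,0.0008],"spin": [0,0],"jaw": [0,0]}';python3 -m pendant '{"sx": [0,0],"sy": [0,0],"sz": [0.0008,0.0008],"spin": [0,0],"jaw": [0,0]}'
```

```text
t: 13.55
tcp_pos: [0.5984, 0.2306, 0.0478]
tool_rot: [0.996, 0.086, 0.0, -0.0]
force: [-0.2, 0.6, 2.4]
finger_gap: 0.003
gripper_force: 1.4
t: 13.75
tcp_pos: [0.5984, 0.2306, 0.0477]
tool_rot: [0.996, 0.086, 0.0, -0.0]
force: [-1.3, 0.7, 4.6]
finger_gap: -0.004
gripper_force: 2.4
t: 13.95
tcp_pos: [0.5985, 0.2306, 0.0476]
tool_rot: [0.996, 0.086, 0.0, -0.0]
force: [-1.0, -0.5, 6.3]
finger_gap: 0.0
gripper_force: 3.4
t: 14.15
tcp_pos: [0.5985, 0.2306, 0.0473]
tool_rot: [0.996, 0.086, 0.0, -0.0]
force: [-0.8, -0.6, 8.1]
finger_gap: -0.001
gripper_force: 4.0
```

The manual's scale: shifts go in shares of 600 mm and turns go in shares of 2 pi rad. Converting my numbers, 0.001 m / 0.6 = 0.0017.

```bash
for i in 1; do python3 -m pendant '{"sx": [0,0],"sy": [0,0],"sz": [0.0017,0.0017],"spin": [0,0],"jaw": [0,0]}'; done; python3 -m pendant '{"sx": [0,0],"sy": [0,0],"sz": [0.0008,0.0008],"spin": [0,0],"jaw": [0,0]}'; python3 -m pendant '{"sx": [0,0],"sy": [0,0],"sz": [0.0008,0.0008],"spin": [0,0],"jaw": [0,0]}';python3 -m pendant '{"sx": [0,0],"sy": [0,0],"sz": [0.0008,0.0008],"spin": [0,0],"jaw": [0,0]}'
```

```text
t: 14.35
tcp_pos: [0.5986, 0.2306, 0.0468]
tool_rot: [0.996, 0.086, 0.0, -0.0]
force: [-2.5, -0.4, 10.5]
finger_gap: -0.004
gripper_force: 5.4
t: 14.55
tcp_pos: [0.5986, 0.2306, 0.0466]
tool_rot: [0.996, 0.086, 0.001, 0.0]
force: [-2.4, -0.4, 12.4]
finger_gap: 0.004
gripper_force: 6.1
t: 14.75
tcp_pos: [0.5986, 0.2306, 0.0464]
tool_rot: [0.996, 0.086, 0.001, -0.0]
force: [-2.6, -0.6, 13.9]
finger_gap: -0.0
gripper_force: 7.0
t: 14.95
tcp_pos: [0.5986, 0.2307, 0.0459]
tool_rot: [0.996, 0.086, 0.001, -0.0]
force: [-2.8, 0.4, 13.2]
finger_gap: 0.001
gripper_force: 6.6
```

Scaled: 0.0005 m / 0.6 = 0.0008.

```bash
python3 -m pendant '{"sx": [0,0],"sy": [0,0],"sz": [0.0008,0.0008],"spin": [0,0],"jaw": [0,0]}'; python3 -m pendant '{"sx": [0,0],"sy": [0,0],"sz": [0.0008,0.0008],"spin": [0,0],"jaw": [0,0]}'
```

```text
t: 15.15
tcp_pos: [0.5986, 0.2306, 0.0457]
tool_rot: [0.996, 0.086, 0.001, 0.0]
force: [-2.6, 0.3, 14.6]
finger_gap: -0.004
gripper_force: 7.6
t: 15.35
tcp_pos: [0.5987, 0.2307, 0.0456]
tool_rot: [0.996, 0.086, 0.001, 0.0]
force: [-3.5, -1.0, 17.9]
finger_gap: -0.002
gripper_force: 8.6
```

Scaled: 0.0004 m / 0.6 = 0.0007.

```bash
python3 -m pendant '{"sx": [0,0],"sy": [0,0],"sz": [0.0007,0.0007],"spin": [0,0],"jaw": [0,0]}'; tail -n +1 /dev/null
```

```text
t: 15.55
tcp_pos: [0.5987, 0.2306, 0.0455]
tool_rot: [0.996, 0.086, 0.001, 0.0]
force: [-3.8, -0.6, 19.9]
finger_gap: 0.0
gripper_force: 9.4
```

Force dipped at about 14 N with a 0.5 mm drop, then stiffened to 20 N, so it has probably clicked onto the shoulder. I'll back off and check the height.

Scaled: -0.155 m / 0.6 = -0.2583, -0.14 m / 0.6 = -0.2333.

```bash
python3 -m pendant '{"sx": [0,0,-0.0333,-0.0667,-0.0667,-0.0667,-0.0667],"sy": [0,0,0.0167,0.0667,0.0667,0.0667,0.0667],"sz": [-0.01,-0.0333,-0.1,-0.1667,-0.2333,-0.2583,-0.2583],"spin": [0,0,0,0,0,0,0],"jaw": [0,0,0,0,0,0,0]}'; python3 look.py
```

```text
t: 16.25
tcp_pos: [0.5674, 0.1843, 0.2007]
tool_rot: [0.996, 0.086, 0.003, -0.0]
force: [0.5, -0.4, -0.7]
finger_gap: 0.0
gripper_force: 0.0
[  183   137   151    95 10201] [0.56610957 0.18427458 0.19856258] 16.3
board 0.0280722332646568 ((564.8512573242188, 181.35748291015625), (97.84855651855469, 150.73265075683594), 9.909889221191406)
top z at post 0 0.025014280711267024
top z at post 1 0.029706894593307658
top z at post 2 0.028872801218654043
```

```bash
python3 look.py; python3 look.py|tail -3
```

```text
[  183   135   152    96 10337] [0.56517877 0.18425055 0.19705489] 16.35
board 0.028089242955526672 ((564.8754272460938, 181.27439880371094), (98.01335906982422, 150.5801239013672), 9.926295280456543)
top z at post 0 0.024973149480352005
top z at post 1 0.029693082531654053
top z at post 2 0.028896561756256968
top z at post 0 0.024934585350502442
top z at post 1 0.029663366845272064
top z at post 2 0.028882228825024715
```

```bash
cat > rob.py <<'E'
from proj import *
from scipy.optimize import least_squares
def rob(d):
    P=cloud(d); hsv=cv2.cvtColor(d['pixels'],cv2.COLOR_RGB2HSV)
    g=cv2.erode(cv2.inRange(hsv,(45,80,15),(90,255,255)),np.ones((3,3)))>0
    g0=np.array([.5648,.1815]); a=.172; q=P[g]; q=q[np.isfinite(q[:,2])]
    loc=(q[:,:2]-g0)@np.array([[np.cos(a),-np.sin(a)],[np.sin(a),np.cos(a)]])
    m=(abs(loc[:,0])<.049)&(abs(loc[:,1])<.074)&(q[:,2]<.035); loc=loc[m];z=q[m,2]
    r=least_squares(lambda k:loc@k[:2]+k[2]-z,[0,0,np.median(z)],loss='soft_l1',f_scale=.0007).x
    out=[(r@[x,y,1]*1000).round(2) for x,y in ((.041,.066),(-.041,.066),(0,-.066))]
    loc_m=[np.round(np.median(z[np.hypot(loc[:,0]-x,loc[:,1]-y)<.012])*1000,2) for x,y in ((.041,.066),(-.041,.066),(0,-.066))]
    return out,loc_m
if __name__=='__main__':
    d=cam('wrist'); s=sense(); print(s['tcp_pos'],s['t'],rob(d))
E
python3 rob.py; python3 rob.py
```

```text
[0.56449202 0.1842504  0.19565274] 16.45 ([np.float64(24.78), np.float64(29.61), np.float64(28.86)], [np.float64(25.1), np.float64(29.34), np.float64(28.78)])
[0.56450672 0.18425711 0.19550741] 16.5 ([np.float64(24.83), np.float64(29.61), np.float64(28.85)], [np.float64(24.97), np.float64(29.27), np.float64(28.79)])
```

Post 0 dropped 5 mm, and at the press the tips were at the clicked height (23.6 mm). I'll go on to post 1 and verify everything once level.

Scaled: 0.141 m / 0.6 = 0.235, -0.041 m / 0.6 = -0.0683.

```bash
python3 -m pendant '{"sx": [-0.0683,-0.0683,-0.0683,-0.0683,-0.0683,-0.0683,-0.0683],"sy": [-0.0658,-0.0658,-0.0658,-0.0658,-0.0658,-0.0658,-0.0658],"sz": [0.05,0.1167,0.1833,0.2167,0.235,0.235,0.235],"spin": [0,0,0,0,0,0,0],"jaw": [0,0,0,0,0,0,0]}'; python3 -m pendant '{"sx": [0,0,0],"sy": [0,0,0],"sz": [0.0025,0.0025,0.0025],"spin": [0,0,0],"jaw": [0,0,0]}'; python3 -m pendant '{"sx": [0,0],"sy": [0,0],"sz": [0.0017,0.0017],"spin": [0,0],"jaw": [0,0]}';python3 -m pendant '{"sx": [0,0],"sy": [0,0],"sz": [0.0017,0.0017],"spin": [0,0],"jaw": [0,0]}'
```

```text
t: 17.2
tcp_pos: [0.5189, 0.2162, 0.0565]
tool_rot: [0.996, 0.086, 0.0, -0.0]
force: [0.1, -0.2, 0.1]
finger_gap: 0.003
gripper_force: 0.0
t: 17.5
tcp_pos: [0.519, 0.2162, 0.0559]
tool_rot: [0.996, 0.086, 0.001, -0.0]
force: [-0.3, -0.5, -0.4]
finger_gap: 0.003
gripper_force: 0.0
t: 17.7
tcp_pos: [0.5185, 0.2161, 0.0542]
tool_rot: [0.996, 0.086, 0.0, -0.0]
force: [0.5, 0.4, -0.6]
finger_gap: -0.001
gripper_force: 0.0
t: 17.9
tcp_pos: [0.5184, 0.2161, 0.0528]
tool_rot: [0.996, 0.086, -0.0, 0.0]
force: [0.2, -1.2, 0.0]
finger_gap: 0.002
gripper_force: 0.0
```

Scaled: 0.002 m / 0.6 = 0.0033, -0.001 m / 0.6 = -0.0017.

```bash
for k in 1; do python3 -m pendant '{"sx": [-0.0017,-0.0017,-0.0017],"sy": [0,0,0],"sz": [0.0033,0.0033,0.0033],"spin": [0,0,0],"jaw": [0,0,0]}'; done; python3 -m pendant '{"sx": [0,0],"sy": [0,0],"sz": [0.0017,0.0017],"spin": [0,0],"jaw": [0,0]}';python3 -m pendant '{"sx": [0,0],"sy": [0,0],"sz": [0.0017,0.0017],"spin": [0,0],"jaw": [0,0]}';python3 -m pendant '{"sx": [0,0],"sy": [0,0],"sz": [0.0017,0.0017],"spin": [0,0],"jaw": [0,0]}'
```

```text
t: 18.2
tcp_pos: [0.5175, 0.2159, 0.0509]
tool_rot: [0.996, 0.086, -0.0, -0.0]
force: [0.2, -0.1, 0.4]
finger_gap: 0.002
gripper_force: 0.2
t: 18.4
tcp_pos: [0.5175, 0.2159, 0.0501]
tool_rot: [0.996, 0.086, 0.0, 0.0]
force: [-0.3, -0.6, 2.4]
finger_gap: -0.001
gripper_force: 1.1
t: 18.6
tcp_pos: [0.5173, 0.2159, 0.0489]
tool_rot: [0.996, 0.086, -0.0, -0.0]
force: [0.4, 0.7, 0.0]
finger_gap: 0.002
gripper_force: 0.0
t: 18.8
tcp_pos: [0.5173, 0.2159, 0.0479]
tool_rot: [0.996, 0.086, -0.0, 0.0]
force: [-0.2, -0.5, 3.2]
finger_gap: 0.001
gripper_force: 1.5
```

Scaled: 0.001 m / 0.6 = 0.0017.

```bash
python3 -m pendant '{"sx": [0,0],"sy": [0,0],"sz": [0.0017,0.0017],"spin": [0,0],"jaw": [0,0]}';python3 -m pendant '{"sx": [0,0],"sy": [0,0],"sz": [0.0017,0.0017],"spin": [0,0],"jaw": [0,0]}';python3 -m pendant '{"sx": [0,0],"sy": [0,0],"sz": [0.0017,0.0017],"spin": [0,0],"jaw": [0,0]}'; python3 -m pendant '{"sx": [0,0],"sy": [0,0],"sz": [0.0008,0.0008],"spin": [0,0],"jaw": [0,0]}'
```

```text
t: 19.0
tcp_pos: [0.5173, 0.2159, 0.0474]
tool_rot: [0.996, 0.086, -0.0, 0.0]
force: [-0.6, -0.2, 6.9]
finger_gap: -0.003
gripper_force: 3.3
t: 19.2
tcp_pos: [0.5173, 0.2159, 0.0469]
tool_rot: [0.996, 0.086, -0.0, 0.0]
force: [-2.1, -0.4, 10.9]
finger_gap: 0.001
gripper_force: 4.9
t: 19.4
tcp_pos: [0.5173, 0.2159, 0.0461]
tool_rot: [0.996, 0.086, 0.0, 0.0]
force: [-1.8, -0.4, 10.8]
finger_gap: 0.001
gripper_force: 5.7
t: 19.6
tcp_pos: [0.5173, 0.2159, 0.0459]
tool_rot: [0.996, 0.086, 0.0, 0.0]
force: [-3.0, -1.2, 13.7]
finger_gap: 0.0
gripper_force: 7.0
```

Scaled: 0.0005 m / 0.6 = 0.0008.

```bash
for r in 1; do python3 -m pendant '{"sx": [0,0],"sy": [0,0],"sz": [0.0008,0.0008],"spin": [0,0],"jaw": [0,0]}'; done; python3 -m pendant '{"sx": [0,0],"sy": [0,0],"sz": [0.0008,0.0008],"spin": [0,0],"jaw": [0,0]}'
```

```text
t: 19.8
tcp_pos: [0.5173, 0.2159, 0.0458]
tool_rot: [0.996, 0.086, 0.0, 0.0]
force: [-3.9, -0.4, 16.2]
finger_gap: -0.0
gripper_force: 8.3
t: 20.0
tcp_pos: [0.5173, 0.2159, 0.0457]
tool_rot: [0.996, 0.086, 0.0, 0.0]
force: [-3.5, -1.4, 19.6]
finger_gap: 0.002
gripper_force: 9.5
```

Same pattern at post 1: a 0.8 mm drop with no force rise, then hard. I'll rise and look.

Scaled: -0.15 m / 0.6 = -0.25, 0.06 m / 0.6 = 0.1.

```bash
python3 -m pendant '{"sx": [0,0,0.0167,0.0683,0.0683,0.0683,0.0683,0.0683],"sy": [0,0,0.0167,0.1,0.1333,0.1333,0.1333,0.1333],"sz": [-0.0167,-0.05,-0.1167,-0.1833,-0.25,-0.25,-0.25,-0.25],"spin": [0,0,0,0,0,0,0,0],"jaw": [0,0,0,0,0,0,0,0]}'; python3 rob.py; python3 rob.py
```

```text
t: 20.8
tcp_pos: [0.57, 0.1446, 0.1921]
tool_rot: [0.996, 0.086, -0.002, -0.0]
force: [-0.1, 0.6, -0.0]
finger_gap: 0.004
gripper_force: 0.0
[0.56944341 0.14487398 0.19145426] 20.85 ([np.float64(24.81), np.float64(24.85), np.float64(28.0)], [np.float64(24.93), np.float64(25.02), np.float64(27.8)])
[0.56939277 0.14502817 0.1912373 ] 20.9 ([np.float64(24.78), np.float64(24.83), np.float64(27.99)], [np.float64(24.78), np.float64(24.82), np.float64(27.98)])
```

Scaled: 0.137 m / 0.6 = 0.2283, 0.005 m / 0.6 = 0.0083.

```bash
python3 -m pendant '{"sx": [0.0033,0.0033,0.0033,0.0033,0.0033,0.0033,0.0033],"sy": [0.0083,0.0083,0.0083,0.0083,0.0083,0.0083,0.0083],"sz": [0.0667,0.1333,0.2,0.2283,0.2283,0.2283,0.2283],"spin": [0,0,0,0,0,0,0],"jaw": [0,0,0,0,0,0,0]}'; python3 -m pendant '{"sx": [0,0,0],"sy": [0,0,0],"sz": [0.0017,0.0033,0.0033],"spin": [0,0,0],"jaw": [0,0,0]}'; python3 -m pendant '{"sx": [0,0],"sy": [0,0],"sz": [0.0017,0.0017],"spin": [0,0],"jaw": [0,0]}';python3 -m pendant '{"sx": [0,0],"sy": [0,0],"sz": [0.0017,0.0017],"spin": [0,0],"jaw": [0,0]}'
```

```text
t: 21.6
tcp_pos: [0.5749, 0.1401, 0.0572]
tool_rot: [0.996, 0.087, 0.001, 0.0]
force: [0.1, -0.7, 0.4]
finger_gap: -0.0
gripper_force: 0.0
t: 21.9
tcp_pos: [0.5748, 0.1396, 0.0551]
tool_rot: [0.996, 0.086, 0.001, 0.0]
force: [-0.8, 0.2, 0.1]
finger_gap: -0.001
gripper_force: 0.0
t: 22.1
tcp_pos: [0.5745, 0.1396, 0.0535]
tool_rot: [0.996, 0.086, 0.0, -0.0]
force: [0.2, -0.4, 0.1]
finger_gap: 0.001
gripper_force: 0.0
t: 22.3
tcp_pos: [0.5743, 0.1396, 0.0522]
tool_rot: [0.996, 0.086, -0.0, 0.0]
force: [0.1, 0.1, -0.2]
finger_gap: -0.003
gripper_force: 0.0
```

```bash
python3 -m pendant '{"sx": [-0.0033,-0.0033,-0.0033],"sy": [0,0,0],"sz": [0.0025,0.0042,0.0042],"spin": [0,0,0],"jaw": [0,0,0]}'; python3 -m pendant '{"sx": [0,0],"sy": [0,0],"sz": [0.0017,0.0017],"spin": [0,0],"jaw": [0,0]}';python3 -m pendant '{"sx": [0,0],"sy": [0,0],"sz": [0.0017,0.0017],"spin": [0,0],"jaw": [0,0]}';python3 -m pendant '{"sx": [0,0],"sy": [0,0],"sz": [0.0017,0.0017],"spin": [0,0],"jaw": [0,0]}'
```

```text
t: 22.6
tcp_pos: [0.5722, 0.1392, 0.0497]
tool_rot: [0.996, 0.086, -0.0, -0.0]
force: [0.7, -0.7, -0.9]
finger_gap: -0.0
gripper_force: 0.0
t: 22.8
tcp_pos: [0.5725, 0.1393, 0.0488]
tool_rot: [0.996, 0.086, -0.0, -0.0]
force: [-0.3, 0.3, -0.0]
finger_gap: 0.002
gripper_force: 0.0
t: 23.0
tcp_pos: [0.5726, 0.1393, 0.0482]
tool_rot: [0.996, 0.086, 0.0, 0.0]
force: [-1.2, -0.2, 3.1]
finger_gap: 0.005
gripper_force: 1.4
t: 23.2
tcp_pos: [0.5727, 0.1393, 0.047]
tool_rot: [0.996, 0.086, 0.0, -0.0]
force: [0.5, 0.4, 0.7]
finger_gap: 0.0
gripper_force: 0.8
```

Scaled: 0.001 m / 0.6 = 0.0017.

```bash
python3 -m pendant '{"sx": [0,0],"sy": [0,0],"sz": [0.0017,0.0017],"spin": [0,0],"jaw": [0,0]}';python3 -m pendant '{"sx": [0,0],"sy": [0,0],"sz": [0.0017,0.0017],"spin": [0,0],"jaw": [0,0]}';python3 -m pendant '{"sx": [0,0],"sy": [0,0],"sz": [0.0008,0.0008],"spin": [0,0],"jaw": [0,0]}'; python3 -m pendant '{"sx": [0,0],"sy": [0,0],"sz": [0.0008,0.0008],"spin": [0,0],"jaw": [0,0]}'
```

```text
t: 23.4
tcp_pos: [0.5727, 0.1393, 0.0465]
tool_rot: [0.996, 0.086, 0.0, 0.0]
force: [-2.2, 0.5, 6.8]
finger_gap: -0.001
gripper_force: 3.3
t: 23.6
tcp_pos: [0.5727, 0.1393, 0.046]
tool_rot: [0.996, 0.086, 0.0, 0.0]
force: [-1.9, 0.8, 9.8]
finger_gap: 0.002
gripper_force: 5.0
t: 23.8
tcp_pos: [0.5727, 0.1392, 0.0455]
tool_rot: [0.996, 0.086, 0.0, 0.0]
force: [-1.2, -0.4, 8.3]
finger_gap: -0.002
gripper_force: 4.3
t: 24.0
tcp_pos: [0.5727, 0.1393, 0.0453]
tool_rot: [0.996, 0.086, 0.0, 0.0]
force: [-2.2, -1.1, 11.3]
finger_gap: 0.002
gripper_force: 5.7
```

```bash
python3 -m pendant '{"sx": [0,0],"sy": [0,0],"sz": [0.0008,0.0008],"spin": [0,0],"jaw": [0,0]}';python3 -m pendant '{"sx": [0,0],"sy": [0,0],"sz": [0.0008,0.0008],"spin": [0,0],"jaw": [0,0]}';python3 -m pendant '{"sx": [0,0],"sy": [0,0],"sz": [0.0008,0.0008],"spin": [0,0],"jaw": [0,0]}'
```

```text
t: 24.2
tcp_pos: [0.5727, 0.1393, 0.0453]
tool_rot: [0.996, 0.086, 0.0, 0.0]
force: [-3.3, -0.6, 14.1]
finger_gap: -0.002
gripper_force: 7.0
t: 24.4
tcp_pos: [0.5727, 0.1393, 0.0452]
tool_rot: [0.996, 0.086, 0.0, 0.0]
force: [-3.7, -1.1, 16.4]
finger_gap: -0.002
gripper_force: 8.2
t: 24.6
tcp_pos: [0.5727, 0.1393, 0.045]
tool_rot: [0.996, 0.086, 0.001, 0.0]
force: [-4.0, -1.0, 19.1]
finger_gap: 0.001
gripper_force: 9.4
```

Scaled: -0.155 m / 0.6 = -0.2583, -0.15 m / 0.6 = -0.25.

```bash
python3 -m pendant '{"sx": [0,0,-0.0083,-0.0167,-0.0167,-0.0167,-0.0167,-0.0167,-0.0167],"sy": [0,0,-0.0167,-0.0667,-0.0667,-0.0667,-0.0667,-0.0667,-0.0667],"sz": [-0.0167,-0.05,-0.1167,-0.1833,-0.25,-0.2583,-0.2583,-0.2583,-0.2583],"spin": [0,0,0,0,0,0,0,0,0],"jaw": [0,0,0,0,0,0,0,0,0]}'; python3 rob.py; python3 rob.py
python3 - <<'E'
from proj import *
d=cam('wrist'); P=cloud(d)
for n,x,y in (('0',.041,.066),('1',-.041,.066),('2',0,-.066)):
    u,v=px(d,case2w(x,y,.027)).astype(int); print(n,u,v,'head z max', np.nanmax(P[v-4:v+5,u-4:u+5,2]))
im=d['pixels']; t=[]
for x,y in ((.041,.066),(-.041,.066),(0,-.066)):
    u,v=px(d,case2w(x,y,.025)).astype(int); t.append(cv2.resize(im[v-20:v+20,u-20:u+20],(260,260),interpolation=2))
cv2.imwrite('pics/fin.png',np.hstack(t)[...,::-1])
E
```

```text
t: 25.5
tcp_pos: [0.5546, 0.1765, 0.1954]
tool_rot: [0.996, 0.086, -0.002, 0.0]
force: [-0.0, -0.4, -0.7]
finger_gap: -0.003
gripper_force: 0.0
[0.55475397 0.17648354 0.19543191] 25.55 ([np.float64(24.72), np.float64(24.74), np.float64(24.63)], [np.float64(24.7), np.float64(24.65), np.float64(24.61)])
[0.55497115 0.17652229 0.19564283] 25.6 ([np.float64(24.71), np.float64(24.72), np.float64(24.67)], [np.float64(24.63), np.float64(24.74), np.float64(24.62)])
0 183 129 head z max 0.03361494538601295
1 188 210 head z max 0.03272002747621139
2 319 171 head z max 0.03325231845925192
```

View pics/fin.png

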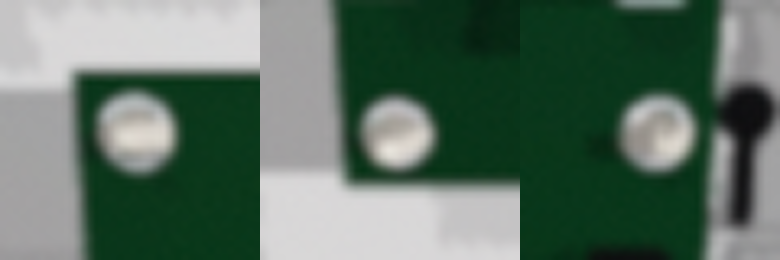

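The three heads stand through their holes. To be sure of the clicks, I'll calibrate the depth bias on the rim (24 mm) and the case floor.

```bash
python3 - <<'E'
from proj import *
from rob import rob
d=cam('wrist'); P=cloud(d); g0=np.array([.565,.1818]);a=.171
loc=(P[...,:2]-g0)@np.array([[np.cos(a),-np.sin(a)],[np.sin(a),np.cos(a)]]); z=P[...,2]*1000
x,y=loc[...,0],loc[...,1]
rim=z[(abs(x-.0785)<.0012)&(abs(y)<.1)&(z>15)]; print('rim +x',np.median(rim),len(rim))
for sgn in (1,-1):
    r=z[(abs(y-sgn*.1085)<.0012)&(abs(x)<.07)&(z>15)]; print('rim y',sgn,np.median(r),len(r))
fl=z[(abs(x)<.07)&(abs(abs(y)-.091)<.008)&(z<12)]; print('floor (3)',np.median(fl),len(fl)); tb=z[(abs(x-.11)<.01)&(abs(y)<.1)]; print('table (0)',np.median(tb))
print(rob(d))
E
```

```text
rim +x 24.998936939966356 508
rim y 1 23.065652852850754 736
rim y -1 24.802337835201193 231
floor (3) 4.098388446139911 3931
table (0) 0.9762233740178705
([np.float64(24.7), np.float64(24.75), np.float64(24.67)], [np.float64(24.61), np.float64(24.79), np.float64(24.72)])
```

Correcting for the +1.05 mm bias, the board's top lies level at about 23.65 mm at all three posts, so its underside is about 1.6 mm above the shoulders. An unclicked post would push it to 3 mm or more, so all three are clicked. The robot is clear of everything, so I'm handing in.

```bash
python3 -c "
from station import job,sense
print(sense()['t'],sense()['force']); print(job.sign_off())"
```

```text
25.7 [-0.38577546 -0.41016735  0.31370608]
the job is handed in; nothing more can be done
None
```

The control board is back in the case, terminal strip on the cable-entry side, all three posts clicked and holding it level with pressing forces read up to 20 N, and the job was handed in at 25.7 s.

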